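# Close the packed scanner case and draw out its pull handle

### The job

The wheeled scanner case on the bench is packed: shut its lid fully and fold the latch down flat against its front. Then press the button in the grip of the pull handle, draw the handle out past its first stop to the second, which is as far as it comes, and finish still holding it there, ready to wheel the case away. Leave everything else on the bench where it is.

Things in the scene. Friction and masses are not known exactly. Their poses are not given: they have to be found in the camera images.
- case: Grey hard-shell wheeled scanner case lying on its back, 240 (own x) x 360 (own y) mm; base 70 mm high, 100 mm with the lid shut. Origin under its centre, on the bench. Its x points from the latch side (front, nearest the robot) to the hinge side, y from the pull-handle end to the wheel end, z up. Heavy, on rubber feet: it does not shift. The foam-bedded load clears the shut lid.
- lid (a joint): Opening angle of the lid in rad: 0 shut, growing as its front edge rises. It stands half open on a stiff hinge that holds at any angle; pushing its front edge down takes about 2 to 5 N. A hollow cover 240 x 360 x 30 mm, front rim 28 mm high and smooth.
- lid_hinge (a point): Middle of the lid's hinge line, which runs along the case's y, 120 mm from the case's centre towards its +x and 70 mm above the bench. Turns with the lid: x from the lid's front edge to the hinge, y along the hinge, z out of the lid's top.
- lid_edge (a point): Middle of the lid's upper front edge, moving with the lid: from the hinge 240 mm along the lid's -x and 28 mm along its z. The edge runs 180 mm to either side along the case's y; the latch and its mount take up 45 mm to either side of the middle.
- latch (a joint): Angle of the latch in rad: 0 folded down flat against the case's front (pointing at the bench when the lid is shut), 1.57 sticking straight out from the front. A black flap 70 mm wide, 6 mm thick, 48 mm long from its pivot; friction (1 to 2 N at the tip) keeps it at any angle. Pushing it down and in folds it.
- latch_pivot (a point): Middle of the latch's pivot, on the lid's front: 246 mm from the hinge line, and with the lid shut 86 mm above the bench and 6 mm in front of the case's front face. The pivot line runs along the case's y.
- latch_tip (a point): Middle of the latch's free edge, 48 mm from the pivot; with lid and latch closed it points down, 38 mm above the bench.
- trolley (a joint): How far the pull handle is drawn out, in m: 0 stowed, first stop 0.110, second stop 0.220 (its travel ends at 0.221). It slides along the case's -y. A spring pin locks it at each of the three places (1.5 mm of play) unless the button is pressed; with the button held in it slides past the first stop. Sliding takes about 5 N.
- grip_bar: Black cross grip of the pull handle, 140 (x) x 26 (y) x 26 (z) mm, on two 15 mm poles 55 mm either side of its middle. Origin at its centre, 62 mm above the bench; axes parallel to the case's. Stowed, it stands 246 mm from the case's centre towards the case's -y, with 45 mm clear between its inner face and the case's end.
- button (a joint): How far the button is in, in m: 0 out, 0.006 fully in (about 8 N); above 0.005 the lock is free. A grey bar 46 wide x 15 high mm in the middle of the grip's outer face (towards the case's -y), 8 mm proud of it, moving along the case's +y. Gripping the cross grip front to back over its middle (34 mm, 28 mm when pressed) squeezes it in.
- mouse: Black computer mouse, about 80 x 60 x 36 mm, on its mat. Origin under it. Leave alone.
- mug: White mug, 80 mm across, 95 mm high. Origin under it. Leave alone.
- spray_can: Slim aluminium spray can with white cap, 45 mm across, 155 mm high. Origin under it. Leave alone.
- disc: White milling blank, a disc 98 mm across and 18 mm thick, lying flat. Origin under it. Leave alone.
- carton: Small carton, 85 x 120 x 60 mm. Origin under it. Leave alone.
- bur_block: Aluminium block with eight milling burs standing in it, 55 x 85 mm, 50 mm high with the burs. Origin under it. Leave alone.
- stylus: Black stylus, 155 mm long, 9 mm thick, lying flat along its own x. Origin under its middle. Leave alone.
- arch_model: Plaster model of a dental arch, 55 x 65 mm, 32 mm high. Origin under it. Leave alone.

How it is judged:
By the outcome, as a careful person would: the job done as asked, in the order asked, and still so for the second after the job is handed in, while the arm keeps its last pose, push and grip.
It also fails if it takes over 50 s, if anything falls off the work surface, if the arm or the gripper's body presses on something with over 40 N, if the wrist force passes 120 N, or if a joint passes its speed limit or range.

### The arm

A 6-joint arm with a two-finger parallel gripper is mounted at the origin on the work surface. World frame = base frame: x ahead of the robot, y to its left, z up, the work surface at z = 0. Lengths are in m, angles in degrees, forces in N, time in s.
With the tool pointing down it reaches from about 0.25 to 0.725 m from the base axis. Payload 9.7 kg.
Tool frame: the origin (TCP) lies between the finger pads; the fingertips stand 25 mm ahead of it and the grasp point (between the pads) lies 6 mm ahead of it; z points along the fingers, y is the line along which they close (so a half turn about z gives the same grasp; the last joint's range is limited). The gripper opens to 85 mm and grips with 20 to 120 N. Pads are 22 mm wide; open, the fingers measure 114 mm over their backs; the gripper's body (76 mm by 85 mm) begins 54 mm behind the grasp point. The pads swing forward as they close: fully open they stand 13 mm farther back than shut.
Start: joints at [69.5, 4.979, 10.078, 95.1, 0, 90], TCP at [0.193, 0.515, 0.256] pointing down, gripper open.
Joint ranges: [-179.16, 179.16], [-48.56, 103.87], [-65.8, 70.77], [-126.05, 130.52], [-82.76, 87.17], [-180, 180]. Speed limits (degrees/s): [127.2, 127.2, 147.25, 180, 180, 180].

### API

Orientations are given as [roll, pitch, yaw] about the fixed x, y, z axes, in that order (R = Rz(yaw) Ry(pitch) Rx(roll)).
In Python, from workcell import bot gives the robot as it stands.
- The arm moves only by the shell command python3 drive.py 'ROWS' [FORCE]. ROWS is one flat JSON list of numbers that holds 1 to 5 rows one after another, with no inner brackets; each row has 5 numbers: dx, dy, dz in m, then a turn about the tool's z in degrees, then the finger opening in m; each row is the pose to reach, as a shift and turn from the pose commanded when the command began, along the tool's axes at that moment; what a row does not reach only later rows make up. A row lasts 1/12 s, in which the tool goes at most 0.0417 m and 7.16 degrees, less where a joint would pass 70% of its speed; a pose out of reach is approached as far as the arm can. The fingers move at their own pace and stop on an object; FORCE is the grip in N (left out, the last holds). Time passes only in rows, so rows that do not move let the fingers close. It prints the time, the measured TCP pose, the force, the opening and the grip force at its end. Input that does not fit is refused with a message, and nothing moves.
- bot.get_obs(): the state, without advancing time (a new reading comes with each control period).
- bot.camera(name): name is "side" or "top" or "wrist"; returns the picture (400x640x3 uint8, blue, green, red); there is no depth.
- bot.camera_info(name): a dict with "mtx" (3x3 intrinsics, pixels), "extrinsics" (4x4, takes a point from camera to world coordinates). Camera axes: x right, y down, z forward; pixel columns grow to the right and rows downward; lengths in m; the calibration is good to about 2 mm. The wrist camera is an equidistant fisheye: a pixel r from the principal point sees the ray r / f radians off the axis. A picture is of the moment at which its call begins: read the wrist's pose just before it. camera_info takes no time and is no camera call; for the wrist camera it gives the pose at the moment of the call.
- bot.job_done(): hands the job in; it is judged then, once.
The state is a dict: "time": time; "q": joint angles; "qd": joint speeds; "joint_efforts": joint torques, N m; "ee_pos": TCP position; "tcp_rot": TCP orientation; "wrist_force": force on the tool from outside, world axes, zero at the start; "torque": the same for the moment, N m; "opening": finger opening in m; "grasp_force": force on a finger pad.
Only numpy, scipy, OpenCV 4.12 (cv2) and the standard library are available. Lean on these libraries where they do the work, as an engineer would, in place of code of your own. Each camera call takes 0.05 s, during which the arm holds its last target. There are 200 camera calls.

## Working session

There is one attempt and no reset: what is moved stays moved. The work goes in short steps, Python scripts to look and compute and a shell command to move; the robot and the scene stay as the last step left them, time stands still between calls to the robot, and variables do not carry over. Pictures are saved under pics/ and viewed, at most 10 in all, crops included, and the job is handed in when it is done.

```bash
ls; mkdir -p pics; cat > h.py <<'E'
import numpy as np, cv2
from workcell import bot
from scipy.spatial.transform import Rotation as R
def ray(name,u,v):
    i=bot.camera_info(name);K=np.array(i["mtx"]);T=np.array(i["extrinsics"])
    d=T[:3,:3]@np.linalg.inv(K)@[u,v,1.];return T[:3,3],d/np.linalg.norm(d)
def onz(name,u,v,z):
    o,d=ray(name,u,v);return o+d*(z-o[2])/d[2]
def proj(name,p):
    i=bot.camera_info(name);K=np.array(i["mtx"]);T=np.array(i["extrinsics"])
    c=T[:3,:3].T@(np.array(p)-T[:3,3]);q=K@c;return q[:2]/q[2]
E
python3 - <<'E'
from h import *
for n in("top","side"):
    cv2.imwrite(f"pics/{n}0.png",bot.camera(n));i=bot.camera_info(n);print(n,np.round(i["mtx"],1).tolist(),np.round(i["extrinsics"],3).tolist())
o=bot.get_obs();print({k:np.round(v,3).tolist() for k,v in o.items()})
E
```

```text
drive.py
pics
workcell.py
top [[408.9, 0.0, 323.0], [0.0, 408.9, 192.4], [0.0, 0.0, 1.0]] [[0.029, -0.998, 0.062, 0.477], [-1.0, -0.029, 0.005, 0.05], [-0.003, -0.062, -0.998, 1.347], [0.0, 0.0, 0.0, 1.0]]
side [[365.0, 0.0, 311.2], [0.0, 365.0, 201.5], [0.0, 0.0, 1.0]] [[0.972, -0.169, 0.161, 0.385], [-0.233, -0.68, 0.696, -0.764], [-0.008, -0.714, -0.7, 0.89], [0.0, 0.0, 0.0, 1.0]]
{'time': 0.1, 'q': [69.5, 5.009, 10.038, 95.101, 0.002, 89.998], 'qd': [0.049, -0.096, 0.161, -0.199, -0.055, 0.021], 'joint_efforts': [0.0, -52.156, 46.565, 0.016, 0.0, 0.0], 'ee_pos': [0.193, 0.515, 0.256], 'tcp_rot': [-179.928, -0.002, 159.502], 'wrist_force': [-0.5, 1.324, 0.121], 'torque': [-0.019, 0.034, -0.024], 'grasp_force': 0.0, 'opening': 0.086}
```

View pics/top0.png

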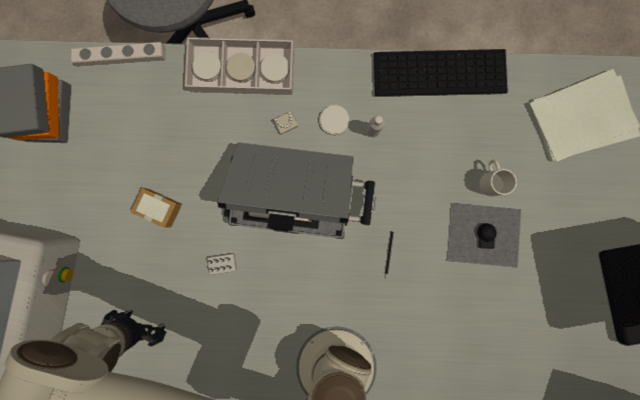

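View pics/side0.png

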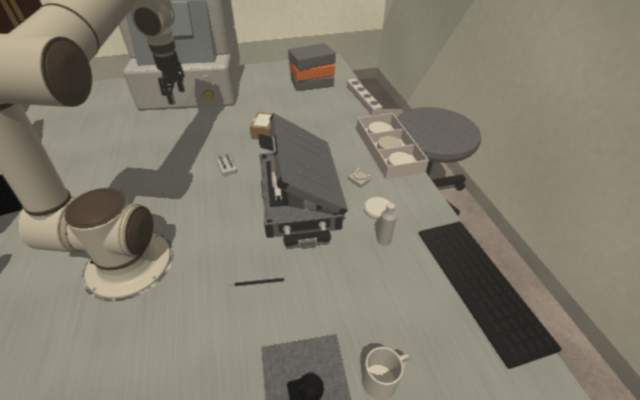

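The top view shows the case at about (220–375, 145–235), with the handle at its right end (370, 202), the latch at (282, 222), and the stylus at (390, 255). In the side view the lid is half open and the grip bar is near (307, 239). I'll enlarge both.

```bash
python3 - <<'E'
import cv2,numpy as np
a=cv2.imread("pics/top0.png")[135:245,200:400];b=cv2.imread("pics/side0.png")[105:255,230:380]
a=cv2.resize(a,None,fx=4,fy=4,interpolation=2);b=cv2.resize(b,None,fx=4,fy=4,interpolation=2)
cv2.imwrite("pics/topc.png",cv2.convertScaleAbs(a,alpha=1.7));cv2.imwrite("pics/sidec.png",cv2.convertScaleAbs(b,alpha=1.7))
E
```

```text
(no output)
```

View pics/topc.png

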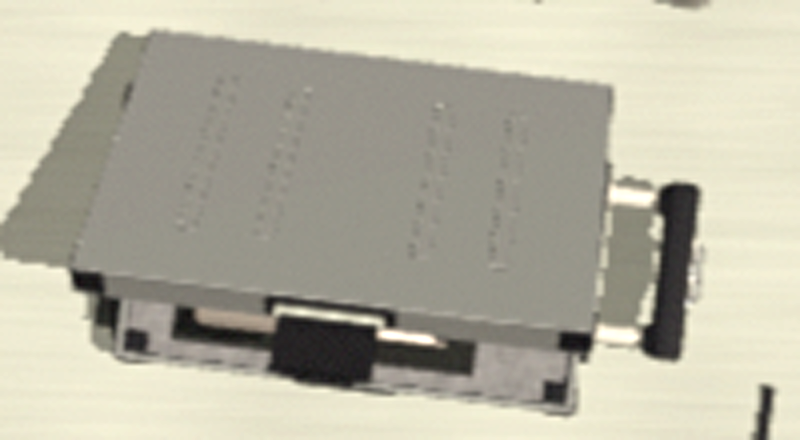

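View pics/sidec.png

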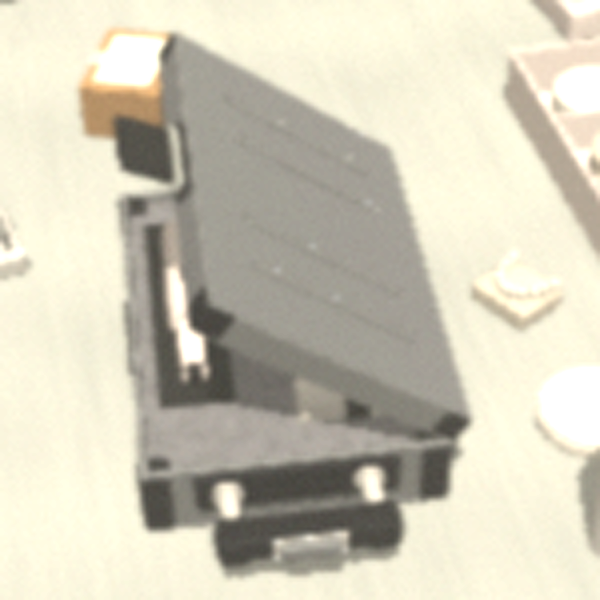

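Top crop (4× zoom, offset 200, 135): the grip bar spans (680,186)–(662,358). The lid's upper front edge runs (75,268)–(592,335), and the base's front rim (122,355)–(577,405). Side crop (offset 230, 105): the lid's front corners are at (200,293) and (170,38), and the base's front corner at the handle end is at (143,475).

```bash
python3 - <<'E'
from h import *
t=lambda u,v:(200+u/4,135+v/4)
s=lambda u,v:(230+u/4,105+v/4)
def tri(a,b):
    o1,d1=ray("top",*a);o2,d2=ray("side",*b)
    M=np.stack([d1,-d2],1);x=np.linalg.lstsq(M,o2-o1,rcond=None)[0]
    p,q=o1+x[0]*d1,o2+x[1]*d2;return (p+q)/2,np.linalg.norm(p-q)
P=lambda *a:print(*[np.round(x,4) if not isinstance(x,str) else x for x in a])
A,ea=tri(t(592,335),s(200,293));B,eb=tri(t(75,268),s(170,38))
P("lid edge handle/wheel",A,ea,B,eb,np.linalg.norm(A-B))
H,eh=tri(t(612,85),s(468,415));P("hinge top corner handle",H,eh,np.linalg.norm(H-A))
g1=onz("top",*t(680,186),.075);g2=onz("top",*t(662,358),.075);P("bar",g1,g2,np.linalg.norm(g1-g2),(g1+g2)/2)
f1=onz("top",*t(122,352),.07);f2=onz("top",*t(577,403),.07);P("base front",f1,f2,np.linalg.norm(f1-f2))
f,e=tri(t(577,403),s(143,475));P("base corner",f,e)
L,e=tri(t(325,345),s(145,148));P("latch face mid",L,e)
for n,u in dict(stylus1=(391,232),stylus2=(388,277),bur=(221,263),can=(376,123)).items():P(n,onz("top",*u,0.01))
E
```

```text
lid edge handle/wheel [ 0.4743 -0.0138  0.2435] 0.003 [0.5098 0.3405 0.2277] 0.0034 0.3564
hinge top corner handle [ 0.667  -0.0328  0.097 ] 0.0022 0.2428
bar [ 0.5936 -0.0894  0.075 ] [ 0.4594 -0.0784  0.075 ] 0.1346 [ 0.5265 -0.0839  0.075 ]
base front [0.4519 0.3417 0.07  ] [ 0.4226 -0.0136  0.07  ] 0.3566
base corner [ 0.4203 -0.0132  0.0739] 0.005
latch face mid [0.4629 0.1659 0.2412] 0.0021
stylus1 [ 0.4366 -0.1684  0.01  ]
stylus2 [ 0.2914 -0.1614  0.01  ]
bur [0.3205 0.3808 0.01  ]
can [ 0.7944 -0.1121  0.01  ]
```

Everything fits a case centred near (0.548, 0.159) with yaw about -4.7° and the lid at about 0.63 rad. The two centre estimates agree to within 1 cm. I'll turn the tool so that its x lies along case x (yaw -4.7°), with the fingers shut and raised.

```bash
python3 drive.py '[0,0,-0.01,7,0,0,0,-0.02,14,0,0,0,-0.03,21,0,0,0,-0.04,28,0,0,0,-0.05,35,0]' 40
python3 drive.py '[0,0,0,7,0,0,0,0,14,0,0,0,0,21,0,0,0,0,28,0,0,0,0,35,0]'
python3 drive.py '[0,0,0,7,0,0,0,0,14,0,0,0,0,21,0,0,0,0,28,0,0,0,0,35,0]'
python3 drive.py '[0,0,0,7,0,0,0,0,14,0,0,0,0,21,0,0,0,0,28,0,0,0,0,35,0]'
python3 drive.py '[0,0,0,6,0,0,0,0,12,0,0,0,0,18,0,0,0,0,24.2,0,0,0,0,24.2,0]'
```

```text
time: 0.52
ee_pos: [0.1926, 0.5151, 0.3063]
tcp_rot: [-180.0, 0.0, 124.2]
wrist_force: [-0.9, 1.1, 0.1]
opening: 0.0257
grasp_force: 0.0
time: 0.93
ee_pos: [0.1926, 0.5151, 0.3059]
tcp_rot: [-180.0, 0.0, 89.2]
wrist_force: [-0.1, -0.5, -0.4]
opening: -0.0001
grasp_force: 0.0
time: 1.35
ee_pos: [0.2414, 0.4899, 0.3057]
tcp_rot: [-177.2, 0.2, 62.5]
wrist_force: [0.1, -0.3, -0.7]
opening: -0.0002
grasp_force: 0.0
time: 1.77
ee_pos: [0.3173, 0.4273, 0.3057]
tcp_rot: [-171.4, 2.0, 49.3]
wrist_force: [-0.5, -0.4, 0.3]
opening: -0.0003
grasp_force: 0.0
time: 2.18
ee_pos: [0.3768, 0.3508, 0.3054]
tcp_rot: [-167.6, 5.5, 36.8]
wrist_force: [-0.8, 0.1, 0.1]
opening: 0.0001
grasp_force: 0.0
```

```bash
python3 - <<'E'
from h import *
o=bot.get_obs();print({k:np.round(o[k],3).tolist() for k in("q","ee_pos","tcp_rot")})
E
```

```text
{'q': [36.712, 6.141, 15.968, 105.333, 12.437, 179.943], 'ee_pos': [0.377, 0.351, 0.305], 'tcp_rot': [-167.558, 5.493, 36.768]}
```
q6 grows as yaw decreases: q6 = 90 + (159.5-yaw) - (69.5-q1)... at start q1=69.5, yaw=159.5, q6=90. After: q6 = 180 at yaw 62.5ish with q1 ~62. General: yaw = q1 + c - q6: 159.5 = 69.5 + c - 90 → c=180. yaw = q1+180-q6. Check 36.7+180-180 = 36.7 ✓. So q6 = q1+180-yaw. For q1=-9..-31, yaw=175.3: q6=q1+4.7 = -4 … -26. Good: want yaw=175.3. For lid q1=25: q6=30. Good. So go back to yaw 175.3. From 36.77 need +138.5 world → tool turn -138.5. Orientation now tilted (-167.6,5.5). The commanded pose: is it the pose measured (clamped), or the ideal one? "what a row does not reach only later rows make up" "shift and turn from the pose commanded when the command began". Commanded may be the tilted clamped one. Tilt would persist: turning about the tilted tool z. Hmm. I can't fix tilt by turn about tool's z alone unless the commanded pose is untilted. Let's turn back and see. If the command pose was ideal position (0.1926,.515), moving would go back there. Test -7 turn.

Yaw = q1 + 180 − q6, so joint 6 hit its limit; the yaw I want is 175.3°, which is the other way. I'll turn back and see whether the tilt clears.

```bash
python3 drive.py '[0,0,0,-7,0,0,0,0,-14,0,0,0,0,-21,0,0,0,0,-28,0,0,0,0,-35,0]'
python3 drive.py '[0,0,0,-7,0,0,0,0,-14,0,0,0,0,-21,0,0,0,0,-28,0,0,0,0,-35,0]'
```

```text
time: 2.6
ee_pos: [0.3762, 0.3515, 0.3057]
tcp_rot: [-166.7, -2.7, 71.3]
wrist_force: [0.2, 0.2, -1.2]
opening: 0.0
grasp_force: 0.0
time: 3.02
ee_pos: [0.3761, 0.3516, 0.3057]
tcp_rot: [-170.6, -9.8, 105.9]
wrist_force: [0.5, 0.1, -0.5]
opening: 0.0002
grasp_force: 0.0
```

```bash
python3 - <<'E'
from h import *
o=bot.get_obs();r=R.from_euler('xyz',o["tcp_rot"],degrees=True).as_matrix()
print(np.round(o["q"],1),np.round(r[:,2],3)); y=np.radians(-4.7);print("z in case axes",np.cos(y)*r[0,2]+np.sin(y)*r[1,2],-np.sin(y)*r[0,2]+np.cos(y)*r[1,2])
E
for k in 1; do python3 drive.py '[0,0,0,-7,0,0,0,0,-14,0,0,0,0,-21,0,0,0,0,-28,0,0,0,0,-35,0]'; done
```

```text
[ 36.9   6.1  16.  105.3  12.4 109.6] [-0.203  0.116 -0.972]
z in case axes -0.211641873728759 0.0991594243631629
time: 3.43
ee_pos: [0.3761, 0.3516, 0.3057]
tcp_rot: [-178.0, -13.4, 141.4]
wrist_force: [0.4, -0.4, -0.5]
opening: -0.0003
grasp_force: 0.0
```

The tool leans about 12° towards −x. I'll run joint 6 to its opposite limit, which should lean it the other way, and watch the tilt.

```bash
r='tail -5'
python3 drive.py '[0,0,0,-7.1,0,0,0,0,-14.2,0,0,0,0,-21.3,0,0,0,0,-28.4,0,0,0,0,-35.5,0]' >/dev/null
python3 drive.py '[0,0,0,-7.1,0,0,0,0,-14.2,0,0,0,0,-21.3,0,0,0,0,-28.4,0,0,0,0,-35.5,0]' >/dev/null
python3 drive.py '[0,0,0,-7.1,0,0,0,0,-14.2,0,0,0,0,-21.3,0,0,0,0,-28.4,0,0,0,0,-35.5,0]' >/dev/null
python3 drive.py '[0,0,0,-7.1,0,0,0,0,-14.2,0,0,0,0,-21.3,0,0,0,0,-28.4,0,0,0,0,-35.5,0]' >/dev/null
python3 drive.py '[0,0,0,-7.1,0,0,0,0,-14.2,0,0,0,0,-21.3,0,0,0,0,-28.4,0,0,0,0,-35.5,0]' >/dev/null
python3 drive.py '[0,0,0,-7.1,0,0,0,0,-14.2,0,0,0,0,-21.3,0,0,0,0,-28.4,0,0,0,0,-35.5,0]' >/dev/null
python3 drive.py '[0,0,0,-7.1,0,0,0,0,-14.2,0,0,0,0,-21.3,0,0,0,0,-28.4,0,0,0,0,-35.5,0]'
python3 drive.py '[0,0,0,-7.1,0,0,0,0,-14.2,0,0,0,0,-21.3,0,0,0,0,-28.4,0,0,0,0,-35.5,0]'
python3 - <<'E'
from h import *
o=bot.get_obs();r=R.from_euler('xyz',o["tcp_rot"],degrees=True).as_matrix()
print(np.round(o["q"],1),np.round(r[:,2],3))
E
```

```text
time: 6.35
ee_pos: [0.3761, 0.3516, 0.3058]
tcp_rot: [-168.2, 6.7, 30.9]
wrist_force: [1.2, 0.0, 0.2]
opening: -0.0001
grasp_force: 0.0
time: 6.77
ee_pos: [0.3127, 0.4097, 0.3057]
tcp_rot: [-171.6, 1.0, 48.3]
wrist_force: [0.1, 0.6, 0.3]
opening: -0.0001
grasp_force: 0.0
[  48.4    2.3   12.5  101.2    8.4 -179.9] [-0.121  0.085 -0.989]
```

It works: the tilt is down to 8.5°. I'll carry on.

```bash
python3 drive.py '[0,0,0,-7.1,0,0,0,0,-14.2,0,0,0,0,-21.3,0,0,0,0,-28.4,0,0,0,0,-35.5,0]'
python3 drive.py '[0,0,0,-7.1,0,0,0,0,-14.2,0,0,0,0,-21.3,0,0,0,0,-28.4,0,0,0,0,-35.5,0]'
python3 - <<'E'
from h import *
o=bot.get_obs();r=R.from_euler('xyz',o["tcp_rot"],degrees=True).as_matrix()
print(np.round(o["q"],1),np.round(r[:,2],3))
E
```

```text
time: 7.18
ee_pos: [0.2236, 0.4585, 0.3058]
tcp_rot: [-177.3, -2.2, 62.6]
wrist_force: [-0.2, 0.1, 1.2]
opening: 0.0004
grasp_force: 0.0
time: 7.6
ee_pos: [0.124, 0.4831, 0.3058]
tcp_rot: [176.2, -2.7, 77.5]
wrist_force: [0.8, -0.6, -0.3]
opening: 0.0002
grasp_force: 0.0
[  77.6   -3.3    7.2   97.8   -3.8 -179.9] [ 0.075  0.031 -0.997]
```

The lean is now 4.7°, mostly towards +x. That's harmless, and it keeps the gripper body off the lid. I'll turn the long way to yaw 175.3° (262° of tool turn).

```bash
python3 drive.py '[0,0,0,7.1,0,0,0,0,14.2,0,0,0,0,21.3,0,0,0,0,28.4,0,0,0,0,35.5,0]'
python3 drive.py '[0,0,0,7.1,0,0,0,0,14.2,0,0,0,0,21.3,0,0,0,0,28.4,0,0,0,0,35.5,0]' >/dev/null
python3 drive.py '[0,0,0,7.1,0,0,0,0,14.2,0,0,0,0,21.3,0,0,0,0,28.4,0,0,0,0,35.5,0]' >/dev/null
python3 drive.py '[0,0,0,7.1,0,0,0,0,14.2,0,0,0,0,21.3,0,0,0,0,28.4,0,0,0,0,35.5,0]' >/dev/null
python3 drive.py '[0,0,0,7.1,0,0,0,0,14.2,0,0,0,0,21.3,0,0,0,0,28.4,0,0,0,0,35.5,0]' >/dev/null
python3 drive.py '[0,0,0,7.1,0,0,0,0,14.2,0,0,0,0,21.3,0,0,0,0,28.4,0,0,0,0,35.5,0]' >/dev/null
python3 drive.py '[0,0,0,7.1,0,0,0,0,14.2,0,0,0,0,21.3,0,0,0,0,28.4,0,0,0,0,35.5,0]' >/dev/null
python3 drive.py '[0,0,0,7,0,0,0,0,13.3,0]'
cat >> h.py <<'E'
def rows(d):  # world shift -> tool axes
    return np.round(R.from_euler('xyz',bot.get_obs()["tcp_rot"],degrees=True).as_matrix().T@np.array(d),4)
E
python3 - <<'E'
from h import *
o=bot.get_obs();r=R.from_euler('xyz',o["tcp_rot"],degrees=True).as_matrix()
print(np.round(o["q"],1),np.round(r,3).tolist());print(rows(np.array([.514,.252,.30])-o["ee_pos"]))
E
```

```text
time: 8.02
ee_pos: [0.1248, 0.4829, 0.3059]
tcp_rot: [178.5, -4.3, 41.5]
wrist_force: [0.4, -0.6, -0.8]
opening: 0.0002
grasp_force: 0.0
time: 10.68
ee_pos: [0.1249, 0.4829, 0.3058]
tcp_rot: [177.9, 4.1, 175.1]
wrist_force: [-0.9, 0.5, -0.7]
opening: -0.0
grasp_force: 0.0
[77.5 -3.2  7.2 97.8 -3.8 82.2] [[-0.994, 0.083, 0.074], [0.086, 0.996, 0.031], [-0.071, 0.037, -0.997]]
[-0.406  -0.1978  0.0275]
```

```bash
python3 drive.py '[-0.034,-0.0165,0,0,0,-0.068,-0.033,0,0,0,-0.102,-0.0495,0,0,0,-0.136,-0.066,0,0,0]' >/dev/null
python3 drive.py '[-0.034,-0.0165,0,0,0,-0.068,-0.033,0,0,0,-0.102,-0.0495,0,0,0,-0.136,-0.066,0,0,0]' >/dev/null
python3 drive.py '[-0.034,-0.0165,0,0,0,-0.068,-0.033,0,0,0,-0.102,-0.0495,0,0,0,-0.134,-0.066,0.01,0,0,-0.134,-0.066,0.01,0,0]'
python3 - <<'E'
from h import *
e=np.array(bot.get_obs()["ee_pos"]);print(e,rows([0,0,-.01]),rows([-.056,.0046,-.14]))
cv2.imwrite("pics/s1.png",cv2.resize(bot.camera("side")[60:260,200:400],None,fx=3,fy=3))
E
```

```text
time: 11.77
ee_pos: [0.5181, 0.2505, 0.3149]
tcp_rot: [178.0, 4.0, 175.2]
wrist_force: [1.1, 1.2, -1.1]
opening: -0.0002
grasp_force: 0.0
[0.51813065 0.25054748 0.31493058] [ 0.0007 -0.0003  0.01  ] [ 0.0658 -0.0048  0.1357]
```

View pics/s1.png

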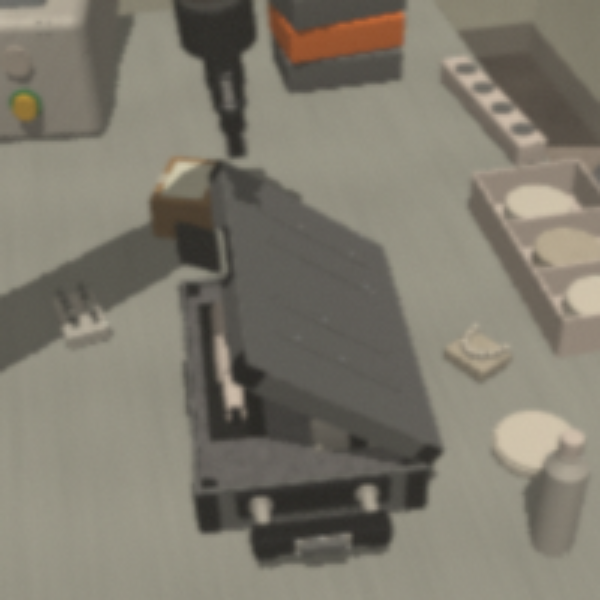

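The closed fingers hang over the lid's front edge on its wheel side, at crop (235,155), clear of the latch at (195,245). Now I'll descend and press the lid along its arc.

```bash
python3 drive.py '[0.001,-0.001,0.02,0,0,0.003,-0.0015,0.04,0,0,0.004,-0.002,0.055,0,0,0.004,-0.002,0.062,0,0,0.004,-0.002,0.066,0,0]'|grep -E "ee_|for"
python3 drive.py '[0.006,-0.0004,0.01,0,0,0.012,-0.0008,0.02,0,0,0.018,-0.0012,0.03,0,0,0.024,-0.0016,0.04,0,0,0.03,-0.002,0.05,0,0]'|grep -E "ee_|for"
python3 drive.py '[0.006,-0.0004,0.01,0,0,0.012,-0.0008,0.02,0,0,0.018,-0.0012,0.03,0,0,0.024,-0.0016,0.04,0,0,0.028,-0.002,0.048,0,0]'|grep -E "ee_|for"
```

```text
ee_pos: [0.5142, 0.2546, 0.2513]
wrist_force: [0.9, -0.6, 3.9]
grasp_force: 1.4
ee_pos: [0.4884, 0.2568, 0.2008]
wrist_force: [-1.5, 0.2, 2.4]
grasp_force: 1.3
ee_pos: [0.464, 0.2585, 0.1503]
wrist_force: [0.9, 0.5, 1.2]
grasp_force: 0.8
```

```bash
python3 drive.py '[0.002,0,0.008,0,0,0.002,0,0.014,0,0,0.002,0,0.018,0,0,0.002,0,0.021,0,0,0.002,0,0.021,0,0]'|grep -E "ee_|for"
python3 drive.py '[0,0,0.002,0,0,0,0,0.003,0,0,0,0,0.003,0,0]'|grep -E "ee_|for"
```

```text
ee_pos: [0.4638, 0.2587, 0.1281]
wrist_force: [0.0, -0.3, 0.4]
grasp_force: 0.0
ee_pos: [0.4641, 0.2588, 0.1257]
wrist_force: [0.0, 0.3, 1.1]
grasp_force: 0.3
```

```bash
python3 drive.py '[0,0,0.001,0,0,0,0,0.002,0,0,0,0,0.002,0,0]'|grep -E "ee_|for"
python3 drive.py '[0,0,0.001,0,0,0,0,0.002,0,0,0,0,0.002,0,0]'|grep -E "ee_|for"
python3 drive.py '[0,0,0.001,0,0,0,0,0.0015,0,0,0,0,0.0015,0,0]'|grep -E "ee_|for"
```

```text
ee_pos: [0.4641, 0.2589, 0.1236]
wrist_force: [-0.7, -0.6, 1.2]
grasp_force: 0.6
ee_pos: [0.4642, 0.259, 0.1232]
wrist_force: [-6.5, -2.5, 11.9]
grasp_force: 6.4
ee_pos: [0.4643, 0.259, 0.1231]
wrist_force: [-11.1, -5.2, 23.3]
grasp_force: 11.7
```

The lid is shut: it met a hard stop with the tips at z ≈ 0.098. I'll lift and move out in front of the case, then look at the latch.

```bash
python3 drive.py '[0,0,-0.02,0,0,0,0,-0.05,0,0,0.03,0,-0.075,0,0,0.07,0,-0.08,0,0,0.11,0,-0.08,0,0]'|grep -E "ee_|for"
python3 drive.py '[0.04,0,0,0,0,0.045,-0.035,0,0,0,0.045,-0.06,0,0,0,0.045,-0.06,0,0,0]'|grep -E "ee_|for"
python3 - <<'E'
from h import *
a=bot.camera("top")[140:250,210:390];b=bot.camera("side")[100:260,200:370]
cv2.imwrite("pics/t2.png",cv2.convertScaleAbs(cv2.resize(a,None,fx=4,fy=4,interpolation=2),alpha=1.7));cv2.imwrite("pics/s2.png",cv2.convertScaleAbs(cv2.resize(b,None,fx=3.5,fy=3.5,interpolation=2),alpha=1.7))
E
```

```text
ee_pos: [0.3489, 0.2654, 0.194]
wrist_force: [-0.2, 0.5, 0.4]
grasp_force: 0.0
ee_pos: [0.2982, 0.2071, 0.1869]
wrist_force: [-0.5, 0.1, 0.0]
grasp_force: 0.0
```

View pics/t2.png

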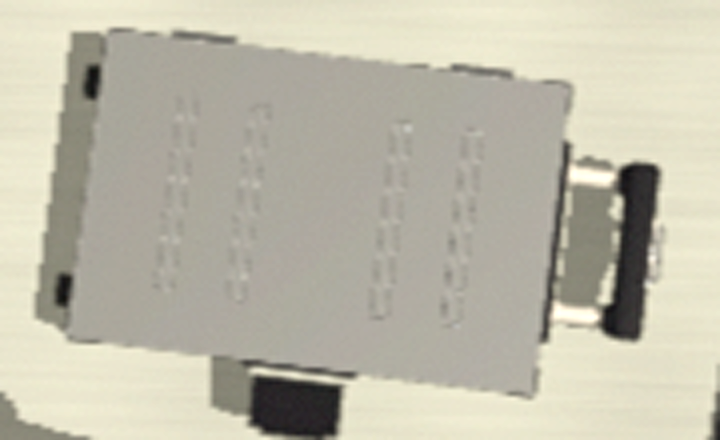

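View pics/s2.png

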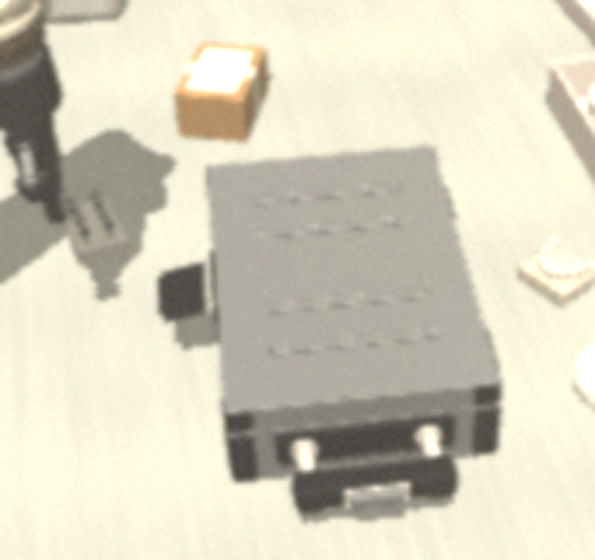

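The lid is shut. Lid-top corners in the top crop (4×, offset 210, 140): (108,30), (570,85), (535,395), (70,338). The latch sticks out, with its tip edge at (250,429)–(337,437); in the side crop (3.5×, offset 200, 100) that edge runs (160,276)–(166,320). The grip bar runs from (640,165) to (622,338).

```bash
python3 - <<'E'
from h import *
t=lambda u,v:(210+u/4,140+v/4)
s=lambda u,v:(200+u/3.5,100+v/3.5)
def tri(a,b):
    o1,d1=ray("top",*a);o2,d2=ray("side",*b)
    x=np.linalg.lstsq(np.stack([d1,-d2],1),o2-o1,rcond=None)[0]
    p,q=o1+x[0]*d1,o2+x[1]*d2;return np.round((p+q)/2,4),round(np.linalg.norm(p-q),4)
c=[onz("top",*t(*p),.1) for p in((108,30),(570,85),(535,395),(70,338))]
cs=[onz("side",*s(*p),.1) for p in((435,148),(497,385),(225,410),(208,168))]
print(np.round(c,4),np.round(cs,4),np.mean(c,0),np.mean(cs,0),[np.linalg.norm(c[i]-c[i-1]).round(4) for i in range(4)])
for a,b in((0,1),(3,2)): d=c[a]-c[b];print(np.degrees(np.arctan2(-d[0],d[1])))
print(tri(t(250,429),s(160,276)),tri(t(337,437),s(166,320)))
m=[onz("top",*t(*p),.075) for p in((640,165),(622,338),(625,250),(655,250))];print(np.round(m,4))
print(tri(t(631,251),s(375,475)))
print([onz("side",*s(*p),.062).round(4) for p in((295,490),(455,475))])
E
```

```text
[[ 0.6847  0.3248  0.1   ]
 [ 0.6522 -0.0316  0.1   ]
 [ 0.4148 -0.0109  0.1   ]
 [ 0.4477  0.3438  0.1   ]] [[ 0.687   0.3141  0.1   ]
 [ 0.6486 -0.0369  0.1   ]
 [ 0.4164 -0.0098  0.1   ]
 [ 0.4488  0.3373  0.1   ]] [0.54983733 0.15651657 0.1       ] [0.55021511 0.15117651 0.1       ] [np.float64(0.2378), np.float64(0.3579), np.float64(0.2383), np.float64(0.3562)]
-5.216265789183469
-5.299828831266647
(array([0.3813, 0.2075, 0.0748]), np.float64(0.0005)) (array([0.3786, 0.1397, 0.0778]), np.float64(0.0031))
[[ 0.5944 -0.0894  0.075 ]
 [ 0.4594 -0.0784  0.075 ]
 [ 0.5277 -0.0792  0.075 ]
 [ 0.5284 -0.1025  0.075 ]]
(array([ 0.5282, -0.0846,  0.0691]), np.float64(0.0017))
[array([ 0.4616, -0.0787,  0.062 ]), array([ 0.5959, -0.095 ,  0.062 ])]
```

The case centre is (0.550, 0.155) with yaw −5.2°, and the corners measure 238 × 357 mm, as they should. The latch tip is about 44 mm out and 10 mm below its pivot (≈1.35 rad). I'll press it down from above near its tip, then in.

```bash
python3 drive.py '[-0.029,-0.010,0.008,0,0,-0.058,-0.02,0.016,0,0,-0.086,-0.0295,0.025,0,0,-0.085,-0.03,0.043,0,0,-0.084,-0.031,0.062,0,0]'|grep -E "ee_|for"
python3 drive.py '[0.0007,0,0.01,0,0,0.0014,-0.001,0.02,0,0,0.002,-0.001,0.028,0,0,0.0026,-0.001,0.036,0,0]'|grep -E "ee_|for"
python3 drive.py '[0.001,0,0.006,0,0,0.001,0,0.012,0,0,0.001,-0.001,0.015,0,0,0.001,-0.001,0.015,0,0]'|grep -E "ee_|for"
```

```text
ee_pos: [0.3875, 0.1732, 0.1291]
wrist_force: [-0.4, 0.4, 0.8]
grasp_force: 0.0
ee_pos: [0.3859, 0.1742, 0.0936]
wrist_force: [0.5, -0.5, 2.6]
grasp_force: 0.9
ee_pos: [0.3853, 0.1733, 0.0781]
wrist_force: [0.4, 0.3, -0.7]
grasp_force: 0.0
```

```bash
python3 drive.py '[-0.004,0,0,0,0,-0.008,0,0,0,0,-0.012,0,0.001,0,0,-0.015,0,0.001,0,0,-0.015,0,0.001,0,0]'|grep -E "ee_|for"
python3 drive.py '[-0.003,0,0,0,0,-0.005,0,0,0,0,-0.005,0,0,0,0]'|grep -E "ee_|for"
```

```text
ee_pos: [0.401, 0.172, 0.0785]
wrist_force: [-0.8, 0.1, -0.1]
grasp_force: 0.1
ee_pos: [0.4058, 0.1717, 0.0789]
wrist_force: [-1.5, -1.0, -0.8]
grasp_force: 0.4
```

```bash
python3 drive.py '[-0.002,0,0,0,0,-0.004,0,0,0,0,-0.004,0,0,0,0]'|grep -E "ee_|for"
python3 drive.py '[-0.002,0,0,0,0,-0.003,0,0,0,0,-0.003,0,0,0,0]'|grep -E "ee_|for"
python3 drive.py '[-0.001,0,0,0,0,-0.002,0,0,0,0,-0.002,0,0,0,0]'|grep -E "ee_|for"
```

```text
ee_pos: [0.4093, 0.1714, 0.0791]
wrist_force: [-2.4, 0.4, -1.5]
grasp_force: 1.4
ee_pos: [0.41, 0.1713, 0.079]
wrist_force: [-17.7, 2.0, 5.7]
grasp_force: 8.9
ee_pos: [0.4103, 0.1712, 0.0789]
wrist_force: [-28.2, 3.2, 12.2]
grasp_force: 14.1
```

A hard stop at x ≈ 0.410: the latch is folded flat. I'll back off, rise, and check the latch by pixels while heading for the handle.

```bash
python3 drive.py '[0.02,0,0,0,0,0.04,0,0,0,0,0.04,0,-0.04,0,0,0.04,0,-0.08,0,0,0.04,0,-0.115,0,0.06]'|grep -E "ee_|for"
python3 - <<'E'
from h import *
e=np.array(bot.get_obs()["ee_pos"]);print(e,rows(np.array([.527,-.092,.185])-e))
a=bot.camera("top")[140:250,210:390];b=bot.camera("side")[100:260,200:370]
a=cv2.resize(a,(594,363));b=cv2.resize(b,(0,0),fx=2.2,fy=2.2)
c=np.zeros((363,594,3),np.uint8);b=cv2.resize(b,(374,352));a=cv2.resize(a,(400,244))
o=np.zeros((360,780,3),np.uint8);o[:244,:400]=a;o[:352,403:777]=b
cv2.imwrite("pics/c3.png",cv2.convertScaleAbs(o,alpha=1.8))
E
```

```text
ee_pos: [0.3658, 0.1705, 0.1935]
wrist_force: [0.3, 1.2, 1.5]
grasp_force: 0.0
[0.3657621  0.17045358 0.19346951] [-0.1804 -0.2495  0.0123]
```

View pics/c3.png

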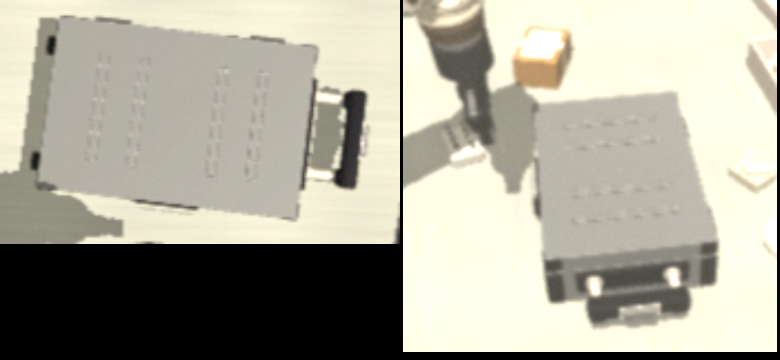

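The latch lies flat against the front, with only its thin edge showing at (165,207), and the lid is shut. Next I'll move above the grip bar.

```bash
python3 drive.py '[-0.022,-0.031,0,0,0.06,-0.045,-0.062,0,0,0.06,-0.067,-0.094,0,0,0.06,-0.09,-0.125,0,0,0.06]'|grep -E "ee_|open"
python3 drive.py '[-0.022,-0.031,0,0,0.06,-0.045,-0.062,0.003,0,0.06,-0.067,-0.094,0.006,0,0.06,-0.0904,-0.1245,0.012,0.4,0.06,-0.0904,-0.1245,0.012,0.4,0.06]'|grep -E "ee_|open|rot"
python3 - <<'E'
from h import *
e=np.array(bot.get_obs()["ee_pos"]);print(e,rows(np.array([.527,-.092,.110])-e),rows(np.array([.527,-.092,.068])-e))
cv2.imwrite("pics/w4.png",cv2.convertScaleAbs(bot.camera("wrist"),alpha=1.6))
E
```

```text
ee_pos: [0.4469, 0.0373, 0.1935]
opening: 0.0601
ee_pos: [0.5296, -0.0968, 0.1807]
tcp_rot: [177.9, 4.1, 174.8]
opening: 0.0601
[ 0.52959034 -0.09682627  0.18067654] [0.008  0.002  0.0704] [0.011  0.0005 0.1123]
```

View pics/w4.png

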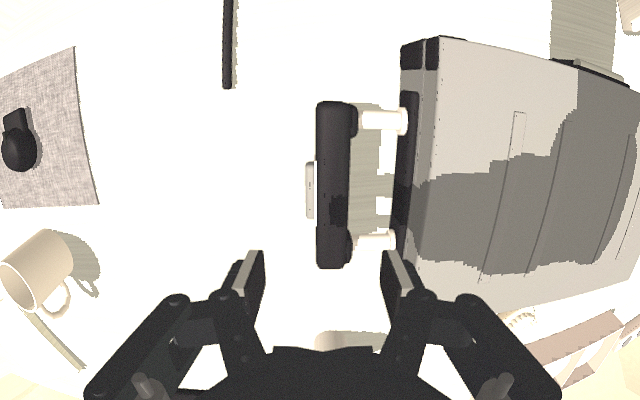

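Wrist view: the grip bar spans columns 317–352 and rows 100–268, the button's outer face is at column 306 (rows 162–218), and the finger pads are at columns 255 and 388. I'll cast rays to check the bar centre before descending.

```bash
cat >> h.py <<'E'
def wz(u,v,z):
    i=bot.camera_info("wrist");K=np.array(i["mtx"]);T=np.array(i["extrinsics"])
    x=np.array([(u-K[0,2])/K[0,0],(v-K[1,2])/K[1,1]]);r=np.hypot(*x)
    d=T[:3,:3]@np.array([*(x/r*np.sin(r)),np.cos(r)]);o=T[:3,3];return o+d*(z-o[2])/d[2]
E
python3 - <<'E'
from h import *
for n,p in dict(inner=(350,188,.072),outer=(317,188,.072),button=(306,190,.065),endA=(334,101,.07),endB=(333,268,.07)).items(): print(n,wz(*p).round(4))
m=(wz(334,101,.07)+wz(333,268,.07))/2;e=np.array(bot.get_obs()["ee_pos"]);print(m,e)
E
```

```text
inner [ 0.5234 -0.0698  0.072 ]
outer [ 0.5209 -0.0948  0.072 ]
button [ 0.5242 -0.1037  0.065 ]
endA [ 0.4571 -0.0768  0.07  ]
endB [ 0.5968 -0.088   0.07  ]
[ 0.52696243 -0.08240797  0.07      ] [ 0.52819114 -0.09471301  0.18124661]
```

```bash
python3 drive.py '[0.002,0.001,0.025,0,0.06,0.004,0.001,0.05,0,0.06,0.006,0.002,0.07,0,0.06,0.006,0.002,0.07,0,0.06]'|grep -E "ee_|for"
python3 drive.py '[0.001,0,0.012,0,0.06,0.002,0.0002,0.024,0,0.06,0.003,0.0004,0.036,0,0.06,0.004,0.0004,0.0428,0,0.06,0.004,0.0004,0.0428,0,0.06]'|grep -E "ee_|for"
```

```text
ee_pos: [0.5244, -0.0861, 0.1089]
wrist_force: [-0.0, 1.0, -0.1]
grasp_force: 0.0
ee_pos: [0.5249, -0.0849, 0.0683]
wrist_force: [-0.5, -0.2, 0.7]
grasp_force: 0.0
```

```bash
python3 drive.py '[0,-0.003,0,0,0.05,0,-0.003,0,0,0.036,0,-0.003,0,0,0.033,0,-0.003,0,0,0.032]' 60
python3 drive.py '[0,0,0,0,0.02,0,0,0,0,0.01,0,0,0,0,0.01,0,0,0,0,0.01]' 60
```

```text
time: 20.23
ee_pos: [0.526, -0.0881, 0.0708]
tcp_rot: [177.8, 4.2, 175.0]
wrist_force: [-0.6, 1.4, 4.2]
opening: 0.032
grasp_force: 5.4
time: 20.57
ee_pos: [0.526, -0.088, 0.0712]
tcp_rot: [177.8, 4.2, 175.0]
wrist_force: [-2.7, 3.9, 7.5]
opening: 0.0265
grasp_force: 58.8
```

The grip is at 26.5 mm opening (bar plus pressed button), so the button is in. I'll draw out along the case's −y, keeping height level.

```bash
python3 drive.py '[0,-0.01,-0.0004,0,0.01,0.0001,-0.02,-0.0008,0,0.01,0.0002,-0.035,-0.0013,0,0.01,0.0002,-0.05,-0.0019,0,0.01,0.0003,-0.06,-0.0023,0,0.01]'
python3 drive.py '[0,-0.012,-0.0005,0,0.01,0.0001,-0.024,-0.0009,0,0.01,0.0002,-0.036,-0.0014,0,0.01,0.0002,-0.048,-0.0018,0,0.01,0.0003,-0.06,-0.0023,0,0.01]'
```

```text
time: 20.98
ee_pos: [0.5203, -0.1485, 0.0712]
tcp_rot: [177.8, 4.2, 175.0]
wrist_force: [-2.4, 6.0, 7.7]
opening: 0.0269
grasp_force: 59.2
time: 21.4
ee_pos: [0.5147, -0.2079, 0.0712]
tcp_rot: [177.8, 4.1, 175.0]
wrist_force: [-3.0, 5.7, 7.3]
opening: 0.0269
grasp_force: 59.3
```

```bash
python3 drive.py '[0,-0.015,-0.0005,0,0.01,0.0001,-0.03,-0.0011,0,0.01,0.0002,-0.045,-0.0017,0,0.01,0.0003,-0.06,-0.0023,0,0.01,0.0004,-0.07,-0.0027,0,0.01]'
python3 drive.py '[0,-0.01,-0.0004,0,0.01,0.0001,-0.018,-0.0007,0,0.01,0.0001,-0.025,-0.001,0,0.01,0.0001,-0.028,-0.0011,0,0.01,0.0001,-0.028,-0.0011,0,0.01]'
python3 drive.py '[0,-0.002,0,0,0.01,0,-0.002,0,0,0.01,0,-0.003,0,0,0.01,0,-0.003,0,0,0.01]'
```

```text
time: 21.82
ee_pos: [0.508, -0.2784, 0.0712]
tcp_rot: [177.8, 4.1, 175.0]
wrist_force: [-4.2, 6.1, 8.6]
opening: 0.0268
grasp_force: 59.1
time: 22.23
ee_pos: [0.5055, -0.3059, 0.0712]
tcp_rot: [177.9, 4.1, 175.0]
wrist_force: [-4.8, 2.4, 8.6]
opening: 0.0268
grasp_force: 58.7
time: 22.57
ee_pos: [0.5054, -0.3061, 0.0712]
tcp_rot: [177.6, 4.1, 175.1]
wrist_force: [-4.0, 17.3, 13.7]
opening: 0.0269
grasp_force: 63.1
```

It met a hard stop after 0.219 m of travel, with 17 N of pull and the grip still holding. One last look.

```bash
python3 - <<'E'
from h import *
a=cv2.resize(bot.camera("top")[40:300,120:520],(400,260));b=cv2.resize(bot.camera("side")[60:400,180:500],(376,400))
o=np.zeros((400,780,3),np.uint8);o[:260,:400]=a;o[:,403:779]=b
cv2.imwrite("pics/f5.png",cv2.convertScaleAbs(o,alpha=1.7))
q=bot.get_obs();print({k:np.round(q[k],3).tolist() for k in("q","ee_pos","wrist_force","opening","grasp_force","time")})
E
```

```text
{'q': [-32.979, 8.609, -6.561, 72.335, 4.04, -28.083], 'ee_pos': [0.505, -0.306, 0.071], 'wrist_force': [-3.818, 17.283, 12.586], 'opening': 0.027, 'grasp_force': 62.949, 'time': 22.667}
```

View pics/f5.png

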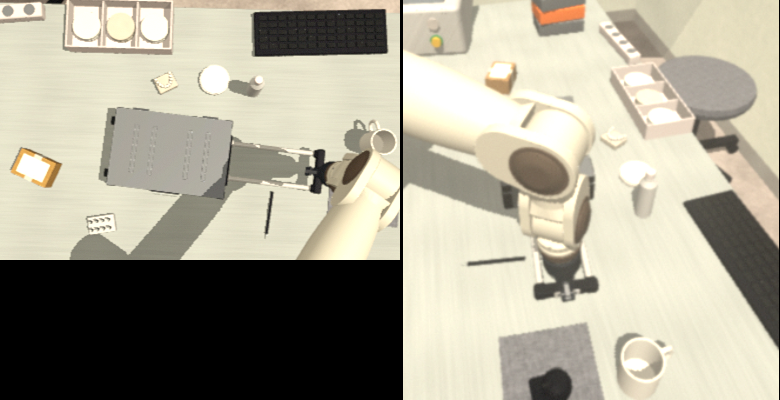

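The handle is fully out, with the grip bar at (318,171) in the gripper. The lid is still shut, and the mug, mouse, stylus and the other items are where they were. I'll hand it in.

```bash
python3 -c "
from workcell import bot
print(bot.job_done())"
```

```text
the job is handed in; nothing more can be done
None
```

I shut the lid, folded the latch flat and drew the handle out to its end stop with the button pressed. I handed the job in still holding it there, after about 23 s; no verdict came back.

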